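# Bring the tyre valve of a scooter wheel to the top for inflation

### The arm

A 6-joint arm with a two-finger parallel gripper is mounted at the origin on the work surface. World frame = base frame: x ahead of the robot, y to its left, z up, the work surface at z = 0. Lengths are in m, angles in rad, forces in N, time in s.
With the tool pointing down it reaches from about 0.225 to 0.875 m from the base axis. Payload 3.4 kg.
Tool frame: the origin (TCP) lies at the very end of the fingers, on their centre line; the grasp point (between the pads) lies 19 mm behind it (manip.grasp_offset is the distance from the TCP to the grasp point, in m); x points along the fingers, y is the direction in which the jaws open and shut, and the axes are right-handed (so a half turn about x gives the same grasp; the last joint's range is limited). The gripper opens to 85 mm and grips with 20 to 120 N. Pads are 22 mm wide; open, the fingers measure 114 mm over their backs; the gripper's body (76 mm by 85 mm) begins 54 mm behind the grasp point. The pads swing forward as they close: fully open they stand 13 mm farther back than shut.
Start: joints at [1.137, 0.276, 1.505, -0, 1.361, -0.121], TCP at [0.177, 0.547, 0.231] pointing down, gripper open.
Joint ranges: [-2.89, 2.89], [-0.75, 2.08], [0.22, 2.7], [-1.18, 4.32], [0.11, 2.71], [-2.7, 2.7]. Speed limits (rad/s): [2.57, 2.57, 3.14, 3.14, 3.14, 3.14].

### API

Orientations are given as a unit quaternion [w, x, y, z].
In Python, from rig import manip gives the robot as it stands.
- The arm moves only by the tool step_arm, never from a script. Its argument "increments" is a list of rows, each an object with "grip": the opening, from 0 (shut) to 1 (fully open); "delta_pos": the shift along the world's x, y, z in m, a list of three; "twist": the turn about the world's z in degrees. A call has 1 to 10 rows; each row shifts and turns the commanded pose from where the row before left it; what a row does not reach is not made up. A row lasts 1/12 s, in which the tool goes at most 41.7 mm and 7.16 degrees, less where a joint would pass 70% of its speed; a pose out of reach is approached as far as the arm can. A call with a gripper value outside its range is refused whole. The fingers move at their own pace and stop on an object; "force" is the grip in N (left out, the last holds). Time passes only in rows, so rows that do not move let the fingers close. It gives the time, the measured TCP pose, the force and the opening at its end, in the units of the state.
- manip.get_state(): the state, without advancing time (a new reading comes with each control period).
- manip.get_image(name): name is "side" or "top"; returns a dict with "img" (420x560x3 uint8, red, green, blue), "fx", "fy", "cx", "cy" (pixels), "rvec" (rotation vector, rad) and "tvec" (3), from world to camera coordinates, as OpenCV has them. Camera axes: x right, y down, z forward; pixel columns grow to the right and rows downward; lengths in m; the calibration is good to about 2 mm. A picture is of the moment at which its call begins. There is no depth.
- manip.sign_off(): hands the job in, once; it reports no verdict.
The state is a dict: "clock": time; "qpos": joint angles; "qd": joint speeds; "effort": joint torques, N m; "position": TCP position; "ee_rot": TCP orientation; "contact_force": force on the tool from outside, world axes, zero at the start; "moment": the same for the moment, N m; "width": finger opening in m.
Only numpy, scipy, OpenCV 4.12 (cv2) and the standard library are available. Lean on these libraries where they do the work, as an engineer would, in place of code of your own. Each camera call takes 0.05 s, during which the arm holds its last target. There are 200 camera calls.

### The job

The scooter wheel on the bench stand is next to be pumped up: turn it round by pushing on one spoke after another with the fingertips until the tyre valve is straight up, at the twelve o'clock position at the top of the wheel, and leave it standing there. Turn the wheel by its spokes only - do not push on the tyre or the valve, and do not grip or lift anything - and leave the stand, and the tools and other things on the bench, where they are.

Things in the scene. Friction and masses are not known exactly. Their poses are not given: they have to be found in the camera images.
- wheel (a joint): angle of the scooter wheel about its axle, rad, endless (only the value modulo one turn matters). 0: the valve is at the very top. It grows clockwise as seen from the robot's side: the valve lies towards (0, -sin, cos) in the x, y, z axes of the point axle. The hub is stiff: turning takes about 0.3 N m (5 N at a spoke), it does not coast and it stays where it is left
- axle (a point): centre of the wheel, on the axle, 175 mm above the bench. x along the axle, away from the robot and 0.35 rad (20 degrees) downwards, as the wheel leans back that much and faces the robot; y level and left; z up in the wheel's plane. Hub 48 mm across (collars 60 mm), 62 mm long on the axle; inside of the rim at radius 92 mm; five open windows between hub, rim and spokes
- valve_tip (a point): free end of the tyre valve, a straight stem 8 to 11 mm thick (black rubber foot, brass end) that stands on the inside of the rim, midway between two spokes, and points at the axle. This point is 61 mm from the axle; the stem runs from there out to the rim. Its z axis points from the axle towards the valve
- valve: the valve stem described under valve_tip; origin on the axle in the wheel's mid-plane, axes turn with the wheel, z towards the valve
- tyre: black tyre of the wheel, outer radius 157 mm, 44 mm wide, seated on a grey plastic rim 36 mm wide, inner radius 92 mm; origin on the axle in the wheel's mid-plane, axes turn with the wheel, z towards the valve
- stand: free-standing wheel stand, about 5 kg: dark steel base plate 220 (x, from -120 to 100) x 200 (y) x 10 mm; one grey square post, 40 mm wide and 30 mm thick, leans back with the wheel behind it (45 mm behind its mid-plane) and carries the stub axle, whose nut reaches 45 mm before the mid-plane. Origin on the bench straight below the wheel's centre; x away from the robot, y left, z up
- spoke1 (a point): middle of a straight grey spoke, 65 mm from the axle in the wheel's mid-plane, turning with the wheel, 36 degrees clockwise (seen from the robot's side) from the valve. The spoke is 13 mm wide along the turning direction and 38 mm deep along the axle (19 mm either side of the mid-plane), and runs from the hub to the rim
- spoke2 (a point): middle of a straight grey spoke, 65 mm from the axle in the wheel's mid-plane, turning with the wheel, 108 degrees clockwise (seen from the robot's side) from the valve. The spoke is 13 mm wide along the turning direction and 38 mm deep along the axle (19 mm either side of the mid-plane), and runs from the hub to the rim
- spoke3 (a point): middle of a straight grey spoke, 65 mm from the axle in the wheel's mid-plane, turning with the wheel, 180 degrees clockwise (seen from the robot's side) from the valve. The spoke is 13 mm wide along the turning direction and 38 mm deep along the axle (19 mm either side of the mid-plane), and runs from the hub to the rim
- spoke4 (a point): middle of a straight grey spoke, 65 mm from the axle in the wheel's mid-plane, turning with the wheel, 252 degrees clockwise (seen from the robot's side) from the valve. The spoke is 13 mm wide along the turning direction and 38 mm deep along the axle (19 mm either side of the mid-plane), and runs from the hub to the rim
- spoke5 (a point): middle of a straight grey spoke, 65 mm from the axle in the wheel's mid-plane, turning with the wheel, 324 degrees clockwise (seen from the robot's side) from the valve. The spoke is 13 mm wide along the turning direction and 38 mm deep along the axle (19 mm either side of the mid-plane), and runs from the hub to the rim
- inflator: black hand-held tyre inflator lying on its side, 175 x 62 x 54 mm, origin under its centre, x along it; leave alone
- multimeter: yellow multimeter lying on its back, 160 x 80 x 42 mm, origin under its centre, x along it; leave alone
- screwdriver: orange-handled screwdriver lying down, 210 mm long, 26 mm thick, origin under its middle, x along it to the blade; leave alone
- paste: closed jar of tyre paste, 60 mm across, 68 mm high, standing, origin under its centre; leave alone
- reel: yellow reel of solder, 64 mm across, 36 mm high, lying flat, origin under its centre; leave alone
- spanner: steel spanner lying behind the stand, 170 mm long, 20 mm high, origin under its middle, x along it; leave alone
- lever: blue plastic tyre lever lying across the back of the stand's base plate, 120 x 18 x 10 mm, origin under its middle, x along it; leave alone

How it is judged:
By the outcome, as a careful person would: the job done as asked, in the order asked, and still so for the second after the job is handed in, with the robot touching nothing.
It also fails if it takes over 56 s, if anything falls off the work surface, if the arm or the gripper's body presses on something with over 40 N, if the wrist force passes 120 N, or if a joint passes its speed limit or range.

## Working session

There is one attempt and no reset: what is moved stays moved. The work goes in short steps, Python scripts to look and compute and a tool call to move; the robot and the scene stay as the last step left them, time stands still between calls to the robot, and variables do not carry over. Pictures are saved under pics/ and viewed, about 8 in all and at most 12, crops included, and the job is handed in when it is done.

Besides the shell and the picture viewer there is one more tool, called after "Request:" by a JSON object that holds its "name" and its "arguments", one argument or row to a line. step_arm: Moves the arm, as the interface text tells. Its arguments: {"type":"object","properties":{"increments":{"type":"array"},"force":{"type":"number"}},"required":["increments"]}

```bash
ls; mkdir -p pics; cat > h.py <<'E'
import numpy as np, cv2
from rig import manip
def snap(name,fn,crop=None,scale=1):
    d=manip.get_image(name); im=d["img"][:,:,::-1].copy()
    if crop: x0,y0,x1,y1=crop; im=im[y0:y1,x0:x1]
    if scale!=1: im=cv2.resize(im,None,fx=scale,fy=scale,interpolation=cv2.INTER_CUBIC)
    cv2.imwrite("pics/"+fn,im); return d
def K(d): return np.array([[d["fx"],0,d["cx"]],[0,d["fy"],d["cy"]],[0,0,1.]])
def proj(d,P): return cv2.projectPoints(np.array(P,float).reshape(-1,3),np.array(d["rvec"],float),np.array(d["tvec"],float),K(d),None)[0].reshape(-1,2)
def ray(d,uv):
    R=cv2.Rodrigues(np.array(d["rvec"],float))[0]; t=np.array(d["tvec"],float).ravel()
    v=R.T@np.linalg.inv(K(d))@np.array([uv[0],uv[1],1.]); return -R.T@t, v/np.linalg.norm(v)
def tri(obs):
    A=np.zeros((3,3));b=np.zeros(3)
    for d,uv in obs:
        c,v=ray(d,uv);M=np.eye(3)-np.outer(v,v);A+=M;b+=M@c
    return np.linalg.solve(A,b)
E
python3 - <<'E'
from h import *
for n in("side","top"):
    d=snap(n,n+"0.png"); print(n,ray(d,(280,210)),d["fx"])
print(manip.get_state())
E
```

```text
pics
side (array([0.50426896, 1.11443008, 0.81294768]), array([ 0.08293673, -0.84491989, -0.52842395])) 530.0741825646463
top (array([0.46306835, 0.01561634, 0.96279167]), array([ 0.19176569,  0.03199488, -0.98091908])) 399.7023963786855
{'clock': 0.1, 'qpos': array([ 1.13697960e+00,  2.76532724e-01,  1.50603372e+00,  2.09213324e-05,
        1.36069057e+00, -1.21006743e-01]), 'qd': array([-0.00064149,  0.00100946, -0.00132746, -0.00110957,  0.0001971 ,
        0.00140752]), 'effort': array([ 1.48421415e-03, -4.17696118e+01, -2.46405172e+01, -1.15347048e-04,
        5.71684606e-03,  3.62072996e-06]), 'position': array([0.17674531, 0.54665778, 0.23051482]), 'ee_rot': array([ 0.698307  ,  0.10958221,  0.69864322, -0.11071013]), 'contact_force': array([-0.79118636,  0.28350257,  0.50235379]), 'moment': array([-0.01084754, -0.01574433, -0.04007558]), 'width': 0.08541110199982524}
```

View pics/side0.png

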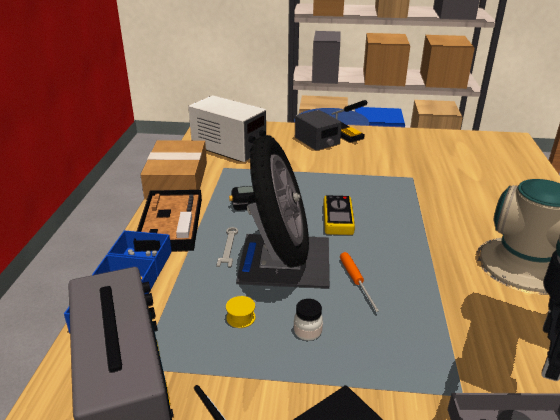

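View pics/top0.png

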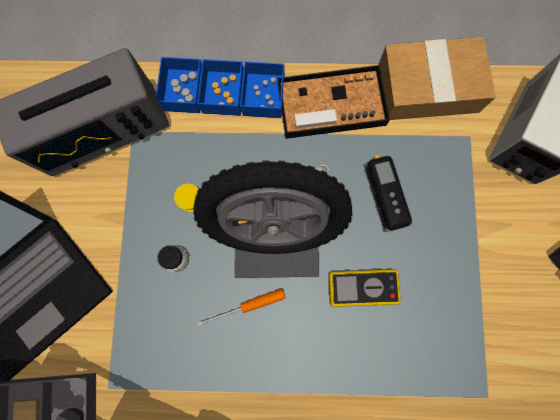

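The side view shows the wheel at about (280,205). In the top view the hub nut is at (273,230), and the brass valve is on its left, at (240,222). Next I'll zoom in.

```bash
python3 - <<'E'
from h import *
a=cv2.imread("pics/top0.png")[150:290,185:360]; b=cv2.imread("pics/side0.png")[125:295,225:345]
a=cv2.resize(a,None,fx=4,fy=4,interpolation=cv2.INTER_CUBIC);b=cv2.resize(b,None,fx=3.3,fy=3.3,interpolation=cv2.INTER_CUBIC)
cv2.imwrite("pics/topz.png",a);cv2.imwrite("pics/sidez.png",b);print(a.shape,b.shape)
E
```

```text
(560, 700, 3) (561, 396, 3)
```

View pics/topz.png

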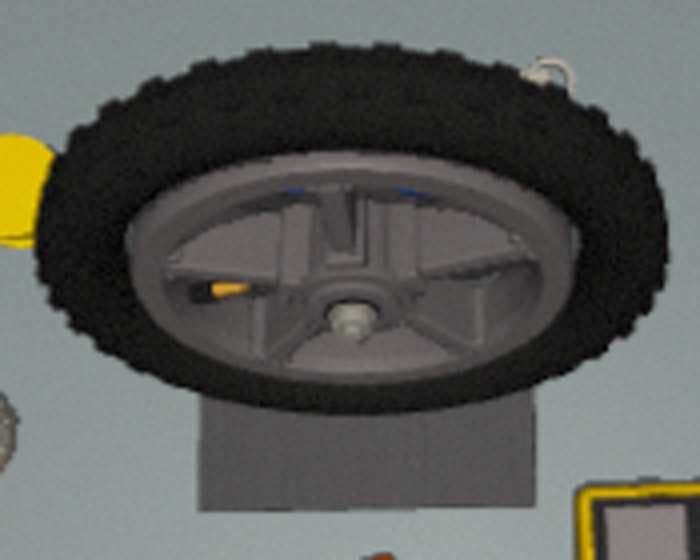

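View pics/sidez.png

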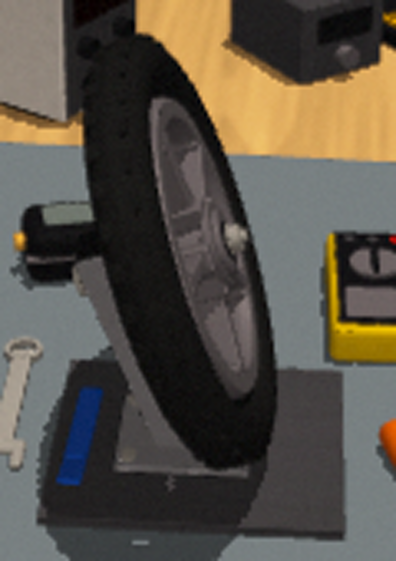

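```bash
cat >> h.py <<'E'
TH=0.35
def axes(yaw):
    x0=np.array([np.cos(yaw),np.sin(yaw),0]); y=np.array([-np.sin(yaw),np.cos(yaw),0]); zz=np.array([0,0,1.])
    x=x0*np.cos(TH)-zz*np.sin(TH); return np.c_[x,y,np.cross(x,y)]
def wp(C,yaw,ax,r,a): # r,a: radius, angle clockwise from top
    return C+axes(yaw)@np.array([ax,-r*np.sin(a),r*np.cos(a)])
E
python3 - <<'E'
from h import *
ds=manip.get_image("side");dt=manip.get_image("top")
n=tri([(dt,(273,230.5)),(ds,(296.8,196.8))]);print("nut",n)
def pl(d,uv,z):
    c,v=ray(d,uv);return c+v*(z-c[2])/v[2]
A=pl(dt,(185+200/4,150+510/4),.01);B=pl(dt,(185+535/4,150+508/4),.01)
print(A,B,np.linalg.norm(A-B)); yaw=np.arctan2(A[0]-B[0],-(A[1]-B[1]))
yaw=np.arctan2(-(A-B)[0],(A-B)[1]);print("yaw",yaw)
C1=(A+B)/2+120e-3*axes(yaw)[:,0]/np.cos(TH);print("C from plate",C1)
C=n+axes(yaw)@[.045,0,0];print("C from nut",C)
for uv in((247,222.2),(234.5,222.7)):
    c,v=ray(dt,uv);M=axes(yaw);X=M.T@(c-C);V=M.T@v;p=X-V*X[0]/V[0];print(p,np.hypot(p[1],p[2]),np.degrees(np.arctan2(-p[1],p[2])))
np.save("C.npy",np.r_[C,yaw])
E
```

```text
nut [0.57132844 0.05366055 0.18863423]
[0.48526811 0.14917682 0.01      ] [ 0.49032542 -0.04814773  0.01      ] 0.19738935292918555
yaw 0.025623793127021156
C from plate [ 0.60775737  0.05358907 -0.03380342]
C from nut [0.61358634 0.0547436  0.17320383]
[ 0.          0.05715756 -0.04189304] 0.0708661599529511 -126.2391645342113
[ 0.          0.0837255  -0.04362355] 0.09440854713871687 -117.52089659718607
```

```bash
cat >> h.py <<'E'
def overlay(d,C,yaw,val,crop,s,fn):
    x0,y0,x1,y1=crop; im=cv2.resize(d["img"][y0:y1,x0:x1,::-1].copy(),None,fx=s,fy=s,interpolation=cv2.INTER_CUBIC)
    def L(P,col):
        q=((proj(d,P)-[x0,y0]+.5)*s).astype(int); cv2.polylines(im,[q.reshape(-1,1,2)],False,col,1,cv2.LINE_AA)
    t=np.linspace(0,2*np.pi,60)
    L([wp(C,yaw,-.018,.092,a) for a in t],(0,255,0)); L([wp(C,yaw,.018,.092,a) for a in t],(0,120,0)); L([wp(C,yaw,0,.157,a) for a in t],(255,255,0))
    L([wp(C,yaw,-.031,.03,a) for a in t],(0,255,0))
    for k in range(5):
        a=val+np.radians(36+72*k); L([wp(C,yaw,-.019,.03,a),wp(C,yaw,-.019,.092,a)],(0,0,255))
    L([wp(C,yaw,0,.061,val),wp(C,yaw,0,.092,val)],(255,0,255)); L([wp(C,yaw,-.045,0,0),wp(C,yaw,0,0,0)],(255,0,0))
    cv2.imwrite("pics/"+fn,im); return im
E
python3 - <<'E'
from h import *
C=np.load("C.npy");d=manip.get_image("top");e=manip.get_image("side")
a=overlay(d,C[:3],C[3],np.radians(-108),(185,150,360,290),2.6,"o1.png")
b=overlay(e,C[:3],C[3],np.radians(-108),(225,125,345,295),2.6,"o2.png")
h=max(a.shape[0],b.shape[0]);f=lambda i:cv2.copyMakeBorder(i,0,h-i.shape[0],0,0,cv2.BORDER_CONSTANT)
m=cv2.hconcat([f(a),f(b)]);print(m.shape);cv2.imwrite("pics/o.png",m)
E
```

```text
(442, 767, 3)
```

View pics/o.png

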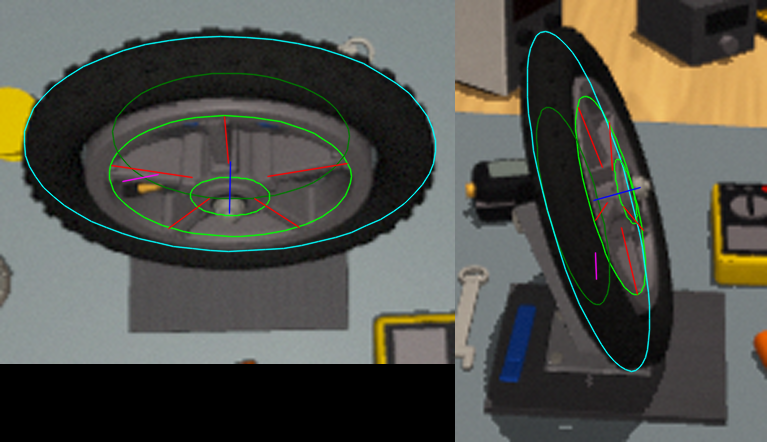

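```bash
cat >> h.py <<'E'
C0=np.array([.608,.0545,.175]); YAW=.02
def tgt(af,u,w,fx=.057,dz=0.): # TCP for far-finger tip (far face af, centre u right, bottom w)
    return C0+axes(YAW)@np.array([af,-u,w])-[fx,0,dz]
E
python3 - <<'E'
from h import *
from scipy.spatial.transform import Rotation as R
s=manip.get_state();q=s["ee_rot"];m=R.from_quat([*q[1:],q[0]]).as_matrix();print(m.round(3));print("jaw yaw",np.degrees(np.arctan2(m[1,1],m[0,1])))
print(tgt(-8,0,0) if 0 else tgt(-.06,-.035,.046), tgt(-.010,-.035,.044))
d=manip.get_image("top");e=manip.get_image("side")
for nm,D in(("top",d),("side",e)):
    for v in(-108,-114): print(nm,v,proj(D,[wp(C0,YAW,0,.061,np.radians(v)),wp(C0,YAW,0,.09,np.radians(v)),wp(C0,YAW,-.045,0,0)]).round(1).tolist())
E
```

```text
[[-0.     0.308  0.951]
 [-0.     0.951 -0.308]
 [-1.    -0.001 -0.   ]]
jaw yaw 72.07963172288156
[0.5097191  0.08868127 0.23878501] [0.55599268 0.08960687 0.21976138]
top -108 [[245.4, 219.1], [232.5, 221.3], [272.8, 234.2]]
top -114 [[246.8, 220.5], [234.6, 223.3], [272.8, 234.2]]
side -108 [[280.9, 220.9], [281.3, 230.9], [298.4, 196.1]]
side -114 [[281.9, 222.5], [282.7, 233.1], [298.4, 196.1]]
```

Request:
{"name": "step_arm", "arguments": {
  "increments": [
    {"grip":1,"delta_pos":[0.01,-0.03,0.006],"twist":-5},
    {"grip":1,"delta_pos":[0.02,-0.03,0.006],"twist":-7},
    {"grip":1,"delta_pos":[0.02,-0.03,0.006],"twist":-7},
    {"grip":1,"delta_pos":[0.02,-0.03,0.006],"twist":-7},
    {"grip":1,"delta_pos":[0.02,-0.03,0.006],"twist":-7},
    {"grip":1,"delta_pos":[0.02,-0.03,0],"twist":-7},
    {"grip":1,"delta_pos":[0.02,-0.03,0],"twist":-7},
    {"grip":1,"delta_pos":[0.02,-0.03,0],"twist":-7},
    {"grip":1,"delta_pos":[0.02,-0.03,0],"twist":-7},
    {"grip":1,"delta_pos":[0.02,-0.03,0],"twist":-7}
  ]
}}

```text
clock: 1.23
position: [0.3675, 0.2455, 0.2616]
ee_rot: [0.516, 0.484, 0.516, -0.483]
contact_force: [-0.1, 0.9, 0.4]
width: 0.0854
```

Request:
{"name": "step_arm", "arguments": {
  "increments": [
    {"grip":1,"delta_pos":[0.02,-0.03,0],"twist":-3},
    {"grip":1,"delta_pos":[0.02,-0.03,0],"twist":0},
    {"grip":1,"delta_pos":[0.02,-0.03,0],"twist":0},
    {"grip":1,"delta_pos":[0.02,-0.03,0],"twist":0},
    {"grip":1,"delta_pos":[0.02,-0.02,0],"twist":0},
    {"grip":1,"delta_pos":[0.01,-0.014,0],"twist":0},
    {"grip":1,"delta_pos":[0,0,0],"twist":0},
    {"grip":1,"delta_pos":[0,0,0],"twist":0}
  ]
}}

```text
clock: 1.9
position: [0.4771, 0.0926, 0.2611]
ee_rot: [0.504, 0.496, 0.504, -0.496]
contact_force: [-0.4, -0.3, -0.2]
width: 0.0853
```

```bash
python3 - <<'E'
from h import *
s=manip.get_state();print(s["clock"],s["position"],s["ee_rot"],s["qpos"],s["contact_force"],s["width"])
e=manip.get_image("side");d=manip.get_image("top");p=s["position"]
for D in(e,d):print(proj(D,[p,p+[.057,0,0],p-[.057,0,0]]).round(1).tolist())
a=cv2.resize(e["img"][90:300,200:400,::-1],None,fx=2,fy=2,interpolation=cv2.INTER_CUBIC);b=cv2.resize(d["img"][130:340,185:385,::-1],None,fx=2,fy=2,interpolation=cv2.INTER_CUBIC)
cv2.imwrite("pics/p1.png",cv2.hconcat([a,b]))
E
```

```text
1.9 [0.47709158 0.09259413 0.26108193] [ 0.50382793  0.49571134  0.5044997  -0.49589086] [4.80089228e-02 1.24535769e-01 1.62930556e+00 5.34453858e-04
 1.38858245e+00 3.11862338e-02] [-0.44621877 -0.27032096 -0.15442929] 0.08533552196771403
[[338.6, 179.4], [312.3, 178.0], [365.0, 180.8]]
[[247.2, 279.1], [248.5, 246.3], [246.0, 312.9]]
```

View pics/p1.png

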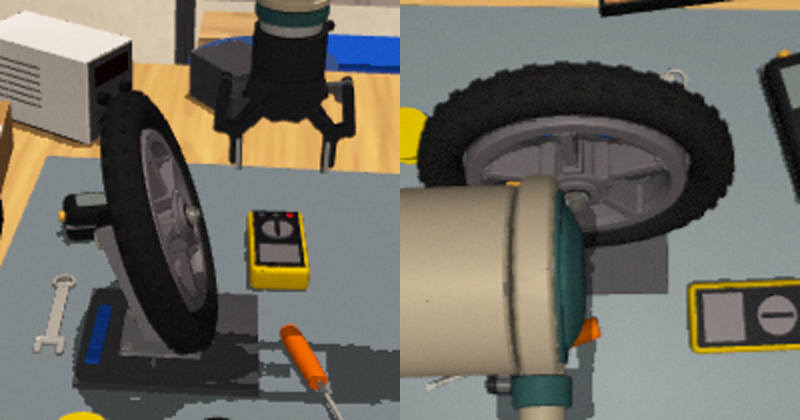

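The far fingertip is at about (318,172) in the side view. It sits about 13 mm above the TCP and 49 mm ahead of it, with a knuckle 8 mm further out. Pushing down on the right-hand spokes gives the most room, so I'll push spoke3 first and then spoke2.

```bash
cat >> h.py <<'E'
def T(af,u,w): return tgt(af/1e3,u/1e3,w/1e3,.049,.013)
E
python3 - <<'E'
from h import *
pts=[(-45,36,36),(-10,36,36),(-10,36,27),(-10,42,16),(-10,48,7),(-10,49,0),(-11,48,-6),(-12,47,-12),(-12,46,-16)]
P=np.array([T(*p) for p in pts]);print(P.round(4));print(np.diff(P,axis=0).round(4))
print((P[0]-manip.get_state()["position"]).round(4))
E
```

```text
[[0.5298 0.0179 0.2112]
 [0.5627 0.0186 0.1992]
 [0.5596 0.0185 0.1908]
 [0.5559 0.0124 0.1805]
 [0.553  0.0064 0.172 ]
 [0.5506 0.0053 0.1654]
 [0.5476 0.0063 0.1601]
 [0.5446 0.0072 0.1548]
 [0.5432 0.0082 0.1511]]
[[ 0.0329  0.0007 -0.012 ]
 [-0.0031 -0.0001 -0.0085]
 [-0.0037 -0.0061 -0.0103]
 [-0.003  -0.0061 -0.0085]
 [-0.0024 -0.001  -0.0066]
 [-0.003   0.0009 -0.0053]
 [-0.003   0.0009 -0.0053]
 [-0.0014  0.001  -0.0038]]
[ 0.0536 -0.0758 -0.05  ]
```

Request:
{"name": "step_arm", "arguments": {
  "increments": [
    {"grip":1,"delta_pos":[0,-0.025,0],"twist":0},
    {"grip":1,"delta_pos":[0,-0.025,0],"twist":0},
    {"grip":1,"delta_pos":[0,-0.025,0],"twist":0},
    {"grip":1,"delta_pos":[0.017,0,-0.016],"twist":0},
    {"grip":1,"delta_pos":[0.018,0,-0.017],"twist":0},
    {"grip":1,"delta_pos":[0.018,0,-0.017],"twist":0},
    {"grip":1,"delta_pos":[0.018,0,0],"twist":0},
    {"grip":1,"delta_pos":[0,0,0],"twist":0}
  ]
}}

```text
clock: 2.67
position: [0.55, 0.0194, 0.2102]
ee_rot: [0.505, 0.495, 0.505, -0.495]
contact_force: [-0.1, -0.1, 0.0]
width: 0.0858
```

```bash
cat >> h.py <<'E'
def look(fn):
    s=manip.get_state();p=s["position"];print(s["clock"],p.round(4),s["contact_force"].round(1))
    e=manip.get_image("side");d=manip.get_image("top")
    M=axes(YAW).T@(p+[.049,0,.013]-C0);print("af,u,w mm",(M*[1e3,-1e3,1e3]).round(1))
    print("far tip side px",proj(e,[p+[.049,0,.013]]).round(1), "in crop",((proj(e,[p+[.049,0,.013]])-[235,110])*3.2).round())
    a=cv2.resize(e["img"][110:260,235:345,::-1],None,fx=3.2,fy=3.2,interpolation=cv2.INTER_CUBIC);b=cv2.resize(d["img"][150:300,190:320,::-1],None,fx=3.2,fy=3.2,interpolation=cv2.INTER_CUBIC)
    cv2.imwrite("pics/"+fn,cv2.hconcat([a,b]))
E
python3 -c "
from h import *
look('p2.png')"
```

```text
2.6667 [0.55   0.0194 0.2102] [-0.1 -0.1  0. ]
af,u,w mm [-25.7  35.   41.9]
far tip side px [[285.6 175.9]] in crop [[162. 211.]]
```

View pics/p2.png

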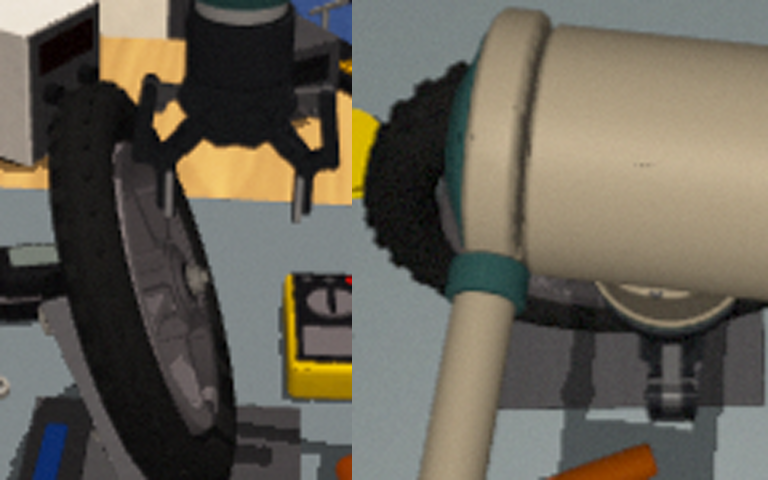

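```bash
python3 - <<'E'
from h import *
s=manip.get_state();p=s["position"];e=manip.get_image("side")
g=e["img"].astype(int)
print("rows = height above open tip; pred px of x offsets 49,57,68 from TCP")
for h in range(0,100,7):
    q=proj(e,[p+[-x/1e3,0,.013+h/1e3] for x in(42.5,49,57,68)])
    r=int(round(q[0,1])); print(h,r,q[:,0].round(1), " ".join("%d"%v for v in g[r,318:350].sum(1)//3))
E
```

```text
rows = height above open tip; pred px of x offsets 49,57,68 from TCP
0 178 [325.8 328.6 332.1 336.8] 132 132 133 131 132 133 131 135 133 66 104 106 124 131 133 131 131 134 132 132 132 135 134 131 132 134 133 130 133 131 132 134
7 175 [326.  328.8 332.2 337. ] 133 132 133 134 132 132 132 134 131 58 79 110 61 26 25 102 130 135 133 131 134 134 132 133 133 134 132 134 133 132 134 133
14 172 [326.1 328.9 332.4 337.2] 156 164 165 165 163 165 169 170 170 101 80 108 76 34 26 70 156 166 166 171 174 173 169 167 170 174 175 176 177 173 167 168
21 170 [326.3 329.1 332.6 337.4] 167 165 166 166 162 166 173 175 173 128 71 106 90 35 18 48 159 165 166 172 174 172 168 168 171 174 175 175 178 173 168 167
28 167 [326.4 329.3 332.8 337.6] 169 165 165 164 167 165 173 175 172 134 56 103 98 34 20 34 156 166 166 171 175 171 165 164 168 172 174 175 177 175 168 169
35 164 [326.6 329.4 332.9 337.7] 168 166 163 162 165 167 169 170 171 166 61 43 34 24 24 22 65 159 165 171 176 172 165 161 168 171 174 177 175 174 169 169
42 162 [326.8 329.6 333.1 337.9] 167 166 164 165 165 166 168 170 172 140 52 22 20 27 25 19 23 3
[... 471 characters left out ...]
5 172 168
70 150 [327.4 330.3 333.8 338.7] 19 24 21 21 22 24 27 19 15 27 73 151 166 167 168 168 168 168 79 29 22 23 20 53 166 175 175 176 175 174 172 168
77 148 [327.6 330.5 334.  338.9] 18 19 21 19 20 19 18 25 31 52 79 86 103 104 161 168 167 169 63 22 23 21 21 63 165 174 175 177 176 174 172 170
84 145 [327.7 330.6 334.2 339.1] 20 20 21 20 25 22 21 23 17 27 37 52 58 54 53 52 55 50 27 22 20 19 18 93 168 174 175 177 175 175 172 170
91 142 [327.9 330.8 334.4 339.3] 19 24 23 22 19 23 24 23 24 22 22 43 52 51 51 50 51 39 23 21 22 22 24 132 174 176 174 177 177 173 106 74
98 139 [328.1 331.  334.6 339.5] 24 25 20 22 21 22 19 23 26 28 28 46 49 51 49 51 49 42 25 19 23 24 35 165 123 98 47 22 12 13 7 11
```

```bash
cat > m.py <<'E'
import numpy as np
c,s=np.cos(.35),np.sin(.35)
def box(j0,j1,hw,h0,h1,n=7):
    J,A,H=np.meshgrid(np.linspace(j0,j1,n),np.linspace(-hw,hw,n),np.arange(h0,h1+1,3.)); return np.c_[J.ravel(),A.ravel(),H.ravel()]
def grip(o): # jaw, across, height above finger end
    g=42.5*o; hb=73-13*o; P=[]
    for sg in(1,-1):
        P+= [box(g,g+14.5,11,0,45)*[sg,1,1], box(g+8,g+34.5,14,43,100)*[sg,1,1]]
    return np.r_[tuple(P+[box(-38,38,42.5,hb,hb+150)])]
def F(u,w,phi):
    r=np.hypot(u,w); f=np.full(u.shape,99.)
    for k in range(5):
        a=phi+k*2*np.pi/5; d=np.abs(u*np.cos(a)-w*np.sin(a)); t=u*np.sin(a)+w*np.cos(a); f=np.where((d<8)&(t>0)&(r<95),-19,f)
    f=np.where((r>90.5)&(r<157),-19,f)
    f=np.where((r>108)&(r<160),-22*np.sqrt(np.clip(1-((np.clip(r,135,None)-135)/25)**2,0,1))-1,f)
    f=np.where(r<32,-31,f); return np.where(r<13,-46,f)
def best(G,psi,phi,u):
    X=G[:,0]*np.cos(psi)+G[:,1]*np.sin(psi); U=G[:,0]*np.sin(psi)-G[:,1]*np.cos(psi)  # psi>0: finger right of body
    pad=(G[:,2]==0)&(G[:,0]>0); i=np.where(pad)[0][np.argmax(X[pad])]; dx=X-X[i];dU=U-U[i]
    # engaged wedge: pad-end points within 4mm of far corner
    e=pad&(dx>-6); ue=u+dU[e]; w=max((6.5+ue*np.cos(phi))/np.sin(phi)-dx[e]*s)+.3
    ax=dx*c-G[:,2]*s; W=w+dx*s+G[:,2]*c; UU=u+dU
    f=F(UU,W,phi); f=np.where((G[:,2]<12)&(f==-19)&(dx>-9)&(np.hypot(UU,W)<91),99,f)  # tip beside pushed spoke
    k=np.argmin(f-ax); return (f-ax)[k]+19, w, G[k].round(),
E
python3 - <<'E'
from m import *
res={}
for o in(1,.6,.3,0):
    G=grip(o)
    for pd in(-75,-60,-45,-30,-15,0,15,30,45,60,75,90):
        row=[]
        for ph in range(20,165,12):
            b=max((best(G,np.radians(pd),np.radians(ph),u)[0],u) for u in range(-10,80,6)); row.append("%4.0f@%d"%b)
        print(o,pd,*row)
E
```

```text
1 -75  115@74  115@74    0@50    0@62   -4@74   -3@32   -3@38   -3@50   -1@44   -1@56   -0@56    0@50   16@74
1 -60  118@74   19@74   -0@38    0@50    1@68    2@38    3@44    3@50    4@62    4@68    8@56    3@-10   19@74
1 -45  117@74   10@74    3@20    3@32    4@44    7@50    8@62    8@74    8@74    8@68    8@62    1@50   11@74
1 -30  115@74    4@74   -2@26   -2@32    0@44    3@50    5@56    8@62    9@74    8@74    4@68    1@56    3@74
1 -15  114@74    2@74   -3@26   -4@44   -1@44    1@50    3@56    3@68    5@74    4@74    4@74    2@62   -4@-10
1 0  114@74   -2@14   -3@26   -4@44   -2@44   -2@56    0@62    0@68   -1@74   -1@74    1@74    0@62   -4@-10
1 15  114@74   87@74   -1@2   -1@14   -0@26    2@38    6@38    4@50    3@56    3@62    4@56    3@44   15@74
1 30  115@74   22@74   -1@14   -1@26    1@32    3@38    5@44    7@50    8@62    7@62    5@56    2@50   16@74
1 45  117@74   10@74    0@20   -1@38    2@38    3@44    7@44    9@44    9@56    9@68    0@62    0@-10   16@74
1 60  118@74    4@74    3@26    4@32    5@38    4@50    4@56    9@50    9@62    8@50   -2@44    1@-4    2@74
1 7
[... 3504 characters left out ...]
 -1@68   -1@74   -1@74   -1@74   -4@8   -4@-10
0 15  114@74  114@74   -3@56   -7@74   -7@26   -4@38   -2@38    0@44    3@56    2@56    1@50   -4@62   -1@74
0 30  109@74   22@74   -3@62   -7@74  -11@26   -9@32   -9@62   -6@50   -2@50    3@56    2@50   -3@32   -7@56
0 45  106@74   10@74   -2@62   -4@74  -12@20  -12@26  -12@50  -10@44   -7@56   -2@62    3@50    0@38   -4@50
0 60  106@74    4@74    0@62   -1@74  -14@20  -14@32  -12@38  -12@56  -10@38   -6@56   -0@56    0@38   -1@56
0 75  109@74    3@38    1@56   -1@74  -10@74  -13@74  -12@44   -9@44   -9@62   -7@44   -4@56   -6@44    3@-4
0 90  113@74   21@74    0@50   -4@74   -9@74   -9@74   -9@74   -9@74   -8@50   -5@56   -5@50   -9@74   -2@74
```

```bash
python3 - <<'E'
from m import *
G=grip(1)
for pd in(-60,-56,-52,-48,-44,-40):
    row=[]
    for ph in range(48,145,8):
        L=[(best(G,np.radians(pd),np.radians(ph),u),u) for u in range(14,84,3)]; b=max(L,key=lambda t:t[0][0]); ok=[u for r,u in L if r[0]>b[0][0]-1.5]
        row.append("%d:%.0f u%d-%d w%.0f"%(ph,b[0][0],min(ok),max(ok),b[0][1]))
    print(pd,*row,sep=" | ")
E
```

```text
-60 | 48:0 u17-65 w55 | 56:1 u23-56 w51 | 64:2 u62-68 w45 | 72:2 u71-80 w37 | 80:2 u38-83 w17 | 88:3 u41-44 w10 | 96:3 u41-50 w4 | 104:4 u41-53 w-5 | 112:4 u41-62 w-13 | 120:4 u38-68 w-22 | 128:4 u56-71 w-33 | 136:6 u56-56 w-45 | 144:6 u53-56 w-62
-56 | 48:2 u20-38 w36 | 56:2 u26-50 w33 | 64:2 u32-62 w29 | 72:2 u35-77 w23 | 80:2 u38-83 w17 | 88:4 u44-44 w10 | 96:4 u47-53 w3 | 104:4 u53-59 w-5 | 112:6 u59-59 w-15 | 120:6 u59-65 w-26 | 128:6 u59-71 w-37 | 136:6 u59-65 w-48 | 144:6 u56-56 w-62
-52 | 48:4 u20-26 w36 | 56:4 u29-35 w35 | 64:4 u35-44 w30 | 72:4 u38-56 w24 | 80:4 u41-68 w18 | 88:4 u44-80 w11 | 96:5 u50-83 w4 | 104:5 u56-83 w-4 | 112:5 u59-83 w-14 | 120:7 u65-65 w-25 | 128:8 u65-68 w-39 | 136:8 u62-65 w-48 | 144:6 u56-59 w-58
-48 | 48:3 u23-26 w36 | 56:3 u29-35 w33 | 64:4 u35-44 w30 | 72:6 u41-47 w24 | 80:7 u47-59 w18 | 88:7 u47-71 w11 | 96:7 u50-80 w4 | 104:7 u56-83 w-5 | 112:7 u62-80 w-15 | 120:7 u65-77 w-27 | 128:8 u68-71 w-39 | 136:8 u62-65 w-51 | 144:6 u59-59 w-61
-44 | 48:2 u23-26 w36 | 56:2 u29-35 w35 | 64:3 u35-41 w30 | 72:4 u44-50 w25 | 80:6 u47-53 w18 | 88:9 u50-59 w11 | 96:9 u53-71 w3 | 104:9 u62-83 w-6 | 112:9 u65-80 w-17 | 120:9 u68-77 w-30 | 128:9 u68-71 w-41 | 136:8 u65-65 w-50 | 144:7 u59-59 w-61
-40 | 48:1 u23-26 w36 | 56:2 u29-35 w35 | 64:3 u35-41 w30 | 72:4 u44-47 w25 | 80:6 u47-53 w18 | 88:8 u50-56 w11 | 96:9 u53-65 w3 | 104:9 u62-77 w-6 | 112:9 u68-80 w-17 | 120:9 u71-77 w-30 | 128:9 u71-71 w-41 | 136:7 u65-65 w-50 | 144:5 u59-59 w-60
```

```bash
cat >> h.py <<'E'
OFF=np.array([.0463,.035,.013])
def T2(af,u,w): return C0+axes(YAW)@np.array([af,-u,w])/1e3*[1,1,1]-OFF if 0 else C0+axes(YAW)@(np.array([af,-u,w])/1e3)-OFF
def where(p): return (axes(YAW).T@(p+OFF-C0))*[1e3,-1e3,1e3]
E
python3 - <<'E'
from h import *
print(T2(-45,56,24),T2(-19,56,22))
E
```

```text
[ 0.52878451 -0.0371696   0.19997535] [ 0.55251766 -0.03669487  0.18918126]
```

Request:
{"name": "step_arm", "arguments": {
  "increments": [
    {"grip":1,"delta_pos":[-0.03,0,0.01],"twist":0},
    {"grip":1,"delta_pos":[-0.03,0,0.01],"twist":5},
    {"grip":1,"delta_pos":[0,-0.02,0],"twist":7},
    {"grip":1,"delta_pos":[0,-0.02,0],"twist":7},
    {"grip":1,"delta_pos":[0,-0.016,0],"twist":7},
    {"grip":1,"delta_pos":[0,0,0],"twist":7},
    {"grip":1,"delta_pos":[0,0,0],"twist":7},
    {"grip":1,"delta_pos":[0,0,0],"twist":7},
    {"grip":1,"delta_pos":[0,0,0],"twist":1},
    {"grip":1,"delta_pos":[0,0,0],"twist":0}
  ]
}}

```text
clock: 3.65
position: [0.4871, -0.0374, 0.232]
ee_rot: [0.663, 0.248, 0.662, -0.248]
contact_force: [0.4, -0.0, -0.1]
width: 0.0855
```

Request:
{"name": "step_arm", "arguments": {
  "increments": [
    {"grip":1,"delta_pos":[0.018,0,-0.018],"twist":0},
    {"grip":1,"delta_pos":[0.02,0,-0.024],"twist":0},
    {"grip":1,"delta_pos":[0.015,0,0],"twist":0},
    {"grip":1,"delta_pos":[0.003,0,0],"twist":0},
    {"grip":1,"delta_pos":[0,0,0],"twist":0}
  ]
}}

```text
clock: 4.07
position: [0.5444, -0.0376, 0.1894]
ee_rot: [0.662, 0.248, 0.662, -0.247]
contact_force: [-0.1, 0.3, 0.4]
width: 0.0854
```

```bash
python3 - <<'E'
from h import *
s=manip.get_state();print(s["position"],s["contact_force"].round(2),where(s["position"]).round(1))
look('p3.png'); print(manip.get_state()["clock"])
e=manip.get_image("side"); print((proj(e,[s["position"]+OFF])-[235,110])*3.2)
E
```

```text
[ 0.54436132 -0.03763716  0.18941064] [-0.05  0.25  0.36] [-26.8  56.8  19.4]
4.0667 [ 0.5444 -0.0376  0.1894] [-0.1  0.3  0.4]
af,u,w mm [-24.9  91.8  20.1]
far tip side px [[290.  172.6]] in crop [[176. 200.]]
4.1667
[[175.46944687 222.21199276]]
```

View pics/p3.png

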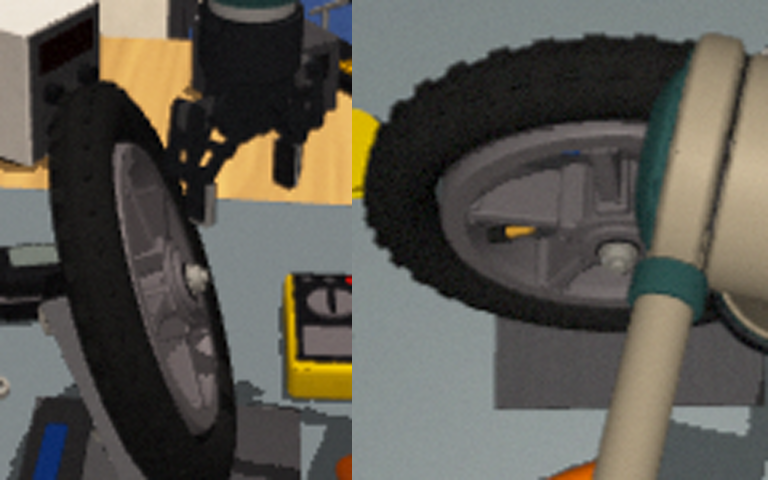

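Request:
{"name": "step_arm", "arguments": {
  "increments": [
    {"grip":1,"delta_pos":[0.004,0,0],"twist":0},
    {"grip":1,"delta_pos":[0.002,0,0],"twist":0},
    {"grip":1,"delta_pos":[0,0,0],"twist":0}
  ]
}}

```text
clock: 4.47
position: [0.5503, -0.038, 0.1899]
ee_rot: [0.663, 0.247, 0.662, -0.247]
contact_force: [-0.7, -0.2, 0.2]
width: 0.0856
```

Request:
{"name": "step_arm", "arguments": {
  "increments": [
    {"grip":1,"delta_pos":[0.002,0,0],"twist":0},
    {"grip":1,"delta_pos":[0,0,0],"twist":0}
  ]
}}

```text
clock: 4.63
position: [0.5522, -0.0379, 0.1895]
ee_rot: [0.663, 0.247, 0.662, -0.247]
contact_force: [0.2, 0.2, -0.5]
width: 0.0854
```

Request:
{"name": "step_arm", "arguments": {
  "increments": [
    {"grip":1,"delta_pos":[0.002,0,0],"twist":0},
    {"grip":1,"delta_pos":[0,0,0],"twist":0}
  ]
}}

```text
clock: 4.8
position: [0.5543, -0.0379, 0.1893]
ee_rot: [0.663, 0.247, 0.662, -0.247]
contact_force: [-0.2, 0.4, -0.3]
width: 0.0853
```

Request:
{"name": "step_arm", "arguments": {
  "increments": [
    {"grip":1,"delta_pos":[0.002,0,0],"twist":0},
    {"grip":1,"delta_pos":[0,0,0],"twist":0}
  ]
}}

```text
clock: 4.97
position: [0.5563, -0.0379, 0.1893]
ee_rot: [0.663, 0.247, 0.662, -0.247]
contact_force: [0.1, -0.8, 0.0]
width: 0.0855
```

Request:
{"name": "step_arm", "arguments": {
  "increments": [
    {"grip":1,"delta_pos":[0.002,0,0],"twist":0},
    {"grip":1,"delta_pos":[0,0,0],"twist":0}
  ]
}}

```text
clock: 5.13
position: [0.5584, -0.0379, 0.1893]
ee_rot: [0.663, 0.247, 0.662, -0.247]
contact_force: [-0.5, 0.6, -0.4]
width: 0.0856
```

Request:
{"name": "step_arm", "arguments": {
  "increments": [
    {"grip":1,"delta_pos":[0.002,0,0],"twist":0},
    {"grip":1,"delta_pos":[0,0,0],"twist":0}
  ]
}}

```text
clock: 5.3
position: [0.5604, -0.0379, 0.1893]
ee_rot: [0.663, 0.247, 0.662, -0.247]
contact_force: [0.3, -0.2, 0.5]
width: 0.0855
```

Request:
{"name": "step_arm", "arguments": {
  "increments": [
    {"grip":1,"delta_pos":[0,0,-0.003],"twist":0},
    {"grip":1,"delta_pos":[0,0,0],"twist":0}
  ]
}}

```text
clock: 5.47
position: [0.5596, -0.0378, 0.1858]
ee_rot: [0.662, 0.247, 0.663, -0.247]
contact_force: [-0.7, 0.8, -0.2]
width: 0.0852
```

Request:
{"name": "step_arm", "arguments": {
  "increments": [
    {"grip":1,"delta_pos":[0,0,-0.003],"twist":0},
    {"grip":1,"delta_pos":[0,0,0],"twist":0}
  ]
}}

```text
clock: 5.63
position: [0.5592, -0.0377, 0.1829]
ee_rot: [0.662, 0.247, 0.663, -0.247]
contact_force: [-1.3, 1.5, 1.9]
width: 0.0856
```

Request:
{"name": "step_arm", "arguments": {
  "increments": [
    {"grip":1,"delta_pos":[0,0,-0.003],"twist":0},
    {"grip":1,"delta_pos":[0,0,0],"twist":0}
  ]
}}

```text
clock: 5.8
position: [0.5589, -0.0378, 0.1801]
ee_rot: [0.662, 0.247, 0.663, -0.247]
contact_force: [-4.5, -0.3, 2.8]
width: 0.0854
```

```bash
python3 - <<'E'
from h import *
s=manip.get_state();print(s["position"],s["contact_force"],s["moment"])
look('p4.png');s=manip.get_state();print(s["contact_force"],s["moment"])
e=manip.get_image("side");s=manip.get_state();print(s["contact_force"],s["moment"])
d=e
cv2.imwrite("pics/p4.png",cv2.resize(e["img"][130:250,250:345,::-1],None,fx=5,fy=5,interpolation=cv2.INTER_CUBIC))
print((proj(e,[s["position"]+OFF,s["position"]+OFF-[.0087,0,0]])-[250,130])*5)
E
```

```text
[ 0.55888254 -0.03775588  0.18005678] [-4.53830157 -0.32499798  2.78875909] [0.08124582 0.44573412 0.08952815]
5.8 [ 0.5589 -0.0378  0.1801] [-4.5 -0.3  2.8]
af,u,w mm [-8.  92.2 16.3]
far tip side px [[284.  175.6]] in crop [[157. 210.]]
[-4.08491469  0.01946652  2.3938756 ] [0.07900767 0.48958795 0.17843353]
[-4.25001329 -0.61511122  2.6438828 ] [0.10196873 0.58598946 0.15382497]
[[168.80751713 262.3872791 ]
 [186.74983809 263.355928  ]]
```

View pics/p4.png

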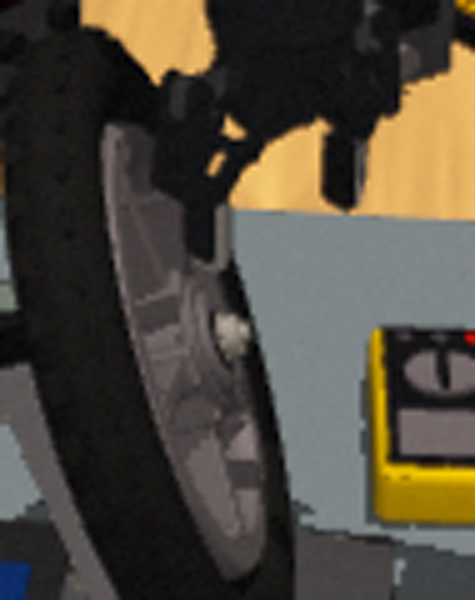

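```bash
sed -i 's/OFF=np.array(\[.0463/OFF=np.array([.0378/' h.py; cat > pth.py <<'E'
from h import *
import sys
pts=eval(sys.argv[1]); p=manip.get_state()["position"];print(where(p).round(1),p.round(4))
P=np.array([p]+[T2(*q) for q in pts]);print((np.diff(P,axis=0)*1e3).round(1))
E
python3 pth.py "[(-26,50,20),(-26,45,29),(-17,45,29),(-16,46,23),(-15,48,18),(-14,52,12),(-13,56,6),(-13,60,0),(-13,62,-6),(-13,64,-12),(-13,66,-19),(-13,67,-26),(-13,67,-33),(-13,67,-40)]"
```

```text
[-17.9  57.1  12.8] [ 0.5589 -0.0378  0.1801]
[[-5.3  6.9  9.6]
 [ 3.   5.1  8.5]
 [ 8.5  0.2 -3.1]
 [-1.1 -1.  -6. ]
 [-0.7 -2.  -5. ]
 [-1.  -4.  -6. ]
 [-1.  -4.  -6. ]
 [-2.  -4.  -5.6]
 [-2.  -2.  -5.6]
 [-2.  -2.  -5.6]
 [-2.4 -2.  -6.6]
 [-2.4 -1.  -6.6]
 [-2.4 -0.  -6.6]
 [-2.4 -0.  -6.6]]
```

Request:
{"name": "step_arm", "arguments": {
  "increments": [
    {"grip":1,"delta_pos":[-0.007,0,0],"twist":0},
    {"grip":1,"delta_pos":[0.002,0.007,0.01],"twist":0},
    {"grip":1,"delta_pos":[0.003,0.005,0.008],"twist":0},
    {"grip":1,"delta_pos":[0.004,0,-0.001],"twist":0},
    {"grip":1,"delta_pos":[0.004,0,-0.002],"twist":0},
    {"grip":1,"delta_pos":[0,0,0],"twist":0}
  ]
}}

```text
clock: 6.45
position: [0.5655, -0.0255, 0.195]
ee_rot: [0.662, 0.247, 0.663, -0.247]
contact_force: [-1.7, 1.3, -1.8]
width: 0.0853
```

Request:
{"name": "step_arm", "arguments": {
  "increments": [
    {"grip":1,"delta_pos":[-0.001,-0.001,-0.004],"twist":0},
    {"grip":1,"delta_pos":[0,0,0],"twist":0}
  ]
}}

```text
clock: 6.62
position: [0.5654, -0.0269, 0.1914]
ee_rot: [0.663, 0.247, 0.662, -0.247]
contact_force: [-1.4, 0.6, 2.6]
width: 0.0854
```

Request:
{"name": "step_arm", "arguments": {
  "increments": [
    {"grip":1,"delta_pos":[-0.001,-0.001,-0.004],"twist":0},
    {"grip":1,"delta_pos":[0,0,0],"twist":0}
  ]
}}

```text
clock: 6.78
position: [0.5643, -0.0283, 0.1876]
ee_rot: [0.663, 0.247, 0.662, -0.247]
contact_force: [-2.4, -0.4, 2.9]
width: 0.0853
```

Request:
{"name": "step_arm", "arguments": {
  "increments": [
    {"grip":1,"delta_pos":[-0.001,-0.002,-0.005],"twist":0},
    {"grip":1,"delta_pos":[0,0,0],"twist":0}
  ]
}}

```text
clock: 6.95
position: [0.5631, -0.0302, 0.1823]
ee_rot: [0.663, 0.247, 0.662, -0.247]
contact_force: [0.3, -0.4, 0.3]
width: 0.0854
```

```bash
cat > st.py <<'E'
from h import *
s=manip.get_state();F=s["contact_force"];M=s["moment"];print(where(s["position"]).round(1),s["position"].round(4),F.round(2),M.round(3))
# contact estimate: sensor ~0.155 above TCP; at tip height vs knuckle
A=np.array([[0,F[2],-F[1]],[-F[2],0,F[0]],[F[1],-F[0],0]])
r0=np.linalg.lstsq(A,M,rcond=None)[0];f=F/np.linalg.norm(F)
for rz in(-.142,-.095): print("r at z",rz,(r0+f*(rz-r0[2])/f[2]).round(3) if abs(f[2])>.05 else r0)
E
python3 st.py
```

```text
[-14.6  49.5  16.3] [ 0.5631 -0.0302  0.1823] [ 0.32 -0.37  0.26] [-0.01  -0.037  0.024]
r at z -0.142 [-0.11   0.098 -0.142]
r at z -0.095 [-0.053  0.031 -0.095]
```

Request:
{"name": "step_arm", "arguments": {
  "increments": [
    {"grip":1,"delta_pos":[-0.001,-0.003,-0.005],"twist":0},
    {"grip":1,"delta_pos":[0,0,0],"twist":0}
  ]
}}

```text
clock: 7.12
position: [0.562, -0.0326, 0.1769]
ee_rot: [0.662, 0.248, 0.662, -0.247]
contact_force: [0.3, 0.4, 0.5]
width: 0.0851
```

Request:
{"name": "step_arm", "arguments": {
  "increments": [
    {"grip":1,"delta_pos":[-0.001,-0.003,-0.005],"twist":0},
    {"grip":1,"delta_pos":[0,0,0],"twist":0}
  ]
}}

```text
clock: 7.28
position: [0.5613, -0.0359, 0.1718]
ee_rot: [0.663, 0.247, 0.662, -0.247]
contact_force: [0.3, 0.1, -0.3]
width: 0.0854
```

```bash
python3 st.py; python3 - <<'E'
from h import *
d=manip.get_image("top")
hs=cv2.cvtColor(d["img"],cv2.COLOR_RGB2HSV)[205:245,225:275]
m=(hs[...,0]>10)&(hs[...,0]<25)&(hs[...,1]>120)&(hs[...,2]>80)
y,x=np.nonzero(m);print("brass now",x.mean()+225,y.mean()+205,len(x))
i=cv2.cvtColor(cv2.imread("pics/top0.png"),cv2.COLOR_BGR2HSV)[205:245,225:275]
m=(i[...,0]>10)&(i[...,0]<25)&(i[...,1]>120)&(i[...,2]>80);y,x=np.nonzero(m);print("brass start",x.mean()+225,y.mean()+205,len(x))
E
```

```text
[-12.8  55.2   5.8] [ 0.5613 -0.0359  0.1718] [ 0.31  0.06 -0.26] [-0.026  0.03   0.032]
r at z -0.142 [ 0.299  0.029 -0.142]
r at z -0.095 [ 0.244  0.018 -0.095]
brass now 238.025 213.85 40
brass start 241.44444444444446 221.66666666666666 27
```

```bash
cat >> h.py <<'E'
def valve(lo=-130,hi=20,save=None):
    d=manip.get_image("top");P=np.array([proj(d,[wp(C0,YAW,0,.067,np.radians(a))])[0] for a in range(lo,hi)])
    hs=cv2.cvtColor(d["img"],cv2.COLOR_RGB2HSV);m=(hs[...,0]>10)&(hs[...,0]<25)&(hs[...,1]>120)&(hs[...,2]>80)
    y,x=np.nonzero(m);q=np.c_[x,y]
    q=q[np.min(np.linalg.norm(q[:,None]-P[None],axis=2),axis=1)<8]
    if len(q)==0: print("no brass");return
    c=q.mean(0);D=np.linalg.norm(P-c,axis=1);print("brass",c.round(1),len(q),"valve deg",lo+D.argmin(),"miss px",D.min().round(1))
E
python3 - <<'E'
from h import *
valve()
d=manip.get_image("top")
for a in(-112,-108,-100,-95,-90): print(a,proj(d,[wp(C0,YAW,0,.067,np.radians(a))]))
E
```

```text
brass [237.9 213.8] 39 valve deg -87 miss px 1.9
-112 [[243.69250251 220.5865533 ]]
-108 [[242.69230664 219.52950305]]
-100 [[241.10943904 217.31576214]]
-95 [[240.41911025 215.87819796]]
-90 [[239.97032392 214.41095394]]
```

Request:
{"name": "step_arm", "arguments": {
  "increments": [
    {"grip":1,"delta_pos":[-0.001,-0.002,-0.003],"twist":0},
    {"grip":1,"delta_pos":[-0.001,-0.002,-0.003],"twist":0},
    {"grip":1,"delta_pos":[-0.001,-0.001,-0.003],"twist":0},
    {"grip":1,"delta_pos":[-0.001,-0.001,-0.003],"twist":0},
    {"grip":1,"delta_pos":[-0.001,-0.001,-0.003],"twist":0},
    {"grip":1,"delta_pos":[-0.001,-0.001,-0.003],"twist":0},
    {"grip":1,"delta_pos":[0,0,0],"twist":0}
  ]
}}

```text
clock: 8.02
position: [0.5553, -0.0439, 0.1544]
ee_rot: [0.663, 0.247, 0.662, -0.247]
contact_force: [-0.6, 0.8, 1.8]
width: 0.0854
```

```bash
python3 st.py; python3 -c "
from h import *
valve()"; python3 pth.py "[(-13,66,-19),(-13,67,-26),(-13,67,-33),(-13,67,-40)]"
```

```text
[-12.6  63.1 -12.6] [ 0.5553 -0.0439  0.1544] [-0.57  0.79  1.81] [ 0.161 -0.092  0.05 ]
r at z -0.142 [ 0.088  0.021 -0.142]
r at z -0.095 [ 0.073  0.042 -0.095]
brass [239.3 209. ] 42 valve deg -73 miss px 1.1
[-12.6  63.2 -12.6] [ 0.5553 -0.044   0.1544]
[[-2.5 -2.9 -5.8]
 [-2.4 -1.  -6.6]
 [-2.4 -0.  -6.6]
 [-2.4 -0.  -6.6]]
```

Request:
{"name": "step_arm", "arguments": {
  "increments": [
    {"grip":1,"delta_pos":[-0.001,-0.001,-0.003],"twist":0},
    {"grip":1,"delta_pos":[-0.001,-0.001,-0.003],"twist":0},
    {"grip":1,"delta_pos":[-0.001,-0.001,-0.003],"twist":0},
    {"grip":1,"delta_pos":[-0.001,0,-0.003],"twist":0},
    {"grip":1,"delta_pos":[-0.001,0,-0.003],"twist":0},
    {"grip":1,"delta_pos":[-0.001,0,-0.003],"twist":0},
    {"grip":1,"delta_pos":[-0.001,0,-0.003],"twist":0},
    {"grip":1,"delta_pos":[0,0,0],"twist":0}
  ]
}}

```text
clock: 8.73
position: [0.5475, -0.0472, 0.1332]
ee_rot: [0.662, 0.247, 0.663, -0.247]
contact_force: [-1.7, 0.5, 2.9]
width: 0.0855
```

```bash
python3 st.py; python3 -c "
from h import *
valve()"; python3 pth.py "[(-13,66,-40),(-13,63,-46),(-13,60,-50)]"
```

```text
[-12.7  66.2 -35.3] [ 0.5475 -0.0472  0.1332] [-1.74  0.48  2.86] [0.067 0.067 0.066]
r at z -0.142 [ 0.064  0.005 -0.142]
r at z -0.095 [ 0.036  0.013 -0.095]
brass [243.3 204.6] 35 valve deg -57 miss px 0.2
[-12.7  66.2 -35.2] [ 0.5475 -0.0472  0.1332]
[[-2.   0.2 -4.4]
 [-2.1  3.  -5.6]
 [-1.4  3.  -3.8]]
```

Request:
{"name": "step_arm", "arguments": {
  "increments": [
    {"grip":1,"delta_pos":[-0.001,0.001,-0.003],"twist":0},
    {"grip":1,"delta_pos":[-0.001,0.001,-0.003],"twist":0},
    {"grip":1,"delta_pos":[-0.001,0.002,-0.003],"twist":0},
    {"grip":1,"delta_pos":[-0.001,0.002,-0.003],"twist":0},
    {"grip":1,"delta_pos":[-0.001,0.002,-0.002],"twist":0},
    {"grip":1,"delta_pos":[0,0,0],"twist":0}
  ]
}}

```text
clock: 9.28
position: [0.5409, -0.0397, 0.1188]
ee_rot: [0.661, 0.246, 0.664, -0.248]
contact_force: [-5.3, -1.3, 3.1]
width: 0.0853
```

```bash
python3 st.py; python3 -c "
from h import *
valve()"
```

```text
[-13.8  58.6 -51. ] [ 0.5409 -0.0397  0.1188] [-5.27 -1.29  3.14] [-0.256  0.397  0.205]
r at z -0.142 [ 0.096  0.04  -0.142]
r at z -0.095 [ 0.018  0.021 -0.095]
brass [248.  201.8] 27 valve deg -44 miss px 0.3
```

```bash
python3 pth.py "[(-35,60,-45),(-35,42,34),(-26,42,32),(-17,42,32),(-16,43,27)]"
```

```text
[-13.8  58.6 -51. ] [ 0.5409 -0.0397  0.1188]
[[-17.8  -1.8  12.9]
 [ 26.7  18.5  74.2]
 [  7.8   0.2  -5. ]
 [  8.5   0.2  -3.1]
 [ -0.8  -1.   -5. ]]
```

Request:
{"name": "step_arm", "arguments": {
  "increments": [
    {"grip":1,"delta_pos":[-0.015,0,0.002],"twist":0},
    {"grip":1,"delta_pos":[-0.015,0,0.004],"twist":0},
    {"grip":1,"delta_pos":[0,0,0],"twist":0}
  ]
}}

```text
clock: 9.58
position: [0.5101, -0.0387, 0.125]
ee_rot: [0.661, 0.247, 0.664, -0.248]
contact_force: [-0.6, 0.1, -0.6]
width: 0.0851
```

Request:
{"name": "step_arm", "arguments": {
  "increments": [
    {"grip":1,"delta_pos":[0.005,0.005,0.02],"twist":0},
    {"grip":1,"delta_pos":[0.009,0.005,0.022],"twist":0},
    {"grip":1,"delta_pos":[0.01,0.005,0.022],"twist":0},
    {"grip":1,"delta_pos":[0.008,0,0.012],"twist":0},
    {"grip":1,"delta_pos":[0.008,0,0.004],"twist":0},
    {"grip":1,"delta_pos":[0,0,0],"twist":0}
  ]
}}

```text
clock: 10.08
position: [0.5558, -0.0242, 0.206]
ee_rot: [0.664, 0.247, 0.661, -0.247]
contact_force: [-0.2, -0.1, 0.2]
width: 0.0855
```

```bash
python3 st.py; python3 pth.py "[(-26,42,34),(-17,42,33),(-16,42,29)]"; python3 -c "
from h import *
valve()"
```

```text
[-29.4  43.4  36.1] [ 0.5558 -0.0242  0.206 ] [-0.21 -0.1   0.19] [-0.039  0.037  0.   ]
r at z -0.142 [-0.061 -0.072 -0.142]
r at z -0.095 [-0.114 -0.097 -0.095]
[-29.4  43.4  36.1] [ 0.5558 -0.0242  0.206 ]
[[ 2.5  1.4 -3.1]
 [ 8.1  0.2 -4. ]
 [-0.4 -0.  -4.1]]
brass [248.  201.8] 27 valve deg -44 miss px 0.3
```

Request:
{"name": "step_arm", "arguments": {
  "increments": [
    {"grip":1,"delta_pos":[0.004,0.001,-0.003],"twist":0},
    {"grip":1,"delta_pos":[0.004,0,-0.002],"twist":0},
    {"grip":1,"delta_pos":[0.003,0,-0.002],"twist":0},
    {"grip":1,"delta_pos":[0,0,0],"twist":0}
  ]
}}

```text
clock: 10.47
position: [0.5638, -0.0229, 0.1968]
ee_rot: [0.662, 0.247, 0.663, -0.247]
contact_force: [-0.5, 0.3, 0.1]
width: 0.0856
```

```bash
python3 st.py
```

```text
[-18.7  42.3  30.3] [ 0.5638 -0.0229  0.1968] [-0.46  0.31  0.05] [-0.049  0.044  0.017]
r at z -0.142 [ 1.072 -0.697 -0.142]
r at z -0.095 [ 0.672 -0.429 -0.095]
```

Request:
{"name": "step_arm", "arguments": {
  "increments": [
    {"grip":1,"delta_pos":[0.002,0,-0.001],"twist":0},
    {"grip":1,"delta_pos":[0.001,0,-0.002],"twist":0},
    {"grip":1,"delta_pos":[0,0,-0.002],"twist":0},
    {"grip":1,"delta_pos":[-0.001,-0.001,-0.003],"twist":0},
    {"grip":1,"delta_pos":[0,-0.001,-0.003],"twist":0},
    {"grip":1,"delta_pos":[-0.001,-0.001,-0.003],"twist":0},
    {"grip":1,"delta_pos":[0,0,0],"twist":0}
  ]
}}

```text
clock: 11.05
position: [0.564, -0.0266, 0.1851]
ee_rot: [0.662, 0.247, 0.662, -0.248]
contact_force: [-3.0, -0.8, 3.6]
width: 0.085
```

```bash
python3 st.py;  python3 -c "
from h import *
valve()"
```

```text
[-14.6  45.9  19.2] [ 0.564  -0.0266  0.1851] [-3.02 -0.81  3.6 ] [-0.062  0.224  0.029]
r at z -0.142 [ 0.056  0.019 -0.142]
r at z -0.095 [ 0.016  0.008 -0.095]
brass [253.9 199.9] 19 valve deg -31 miss px 1.0
```

```bash
python3 pth.py "[(-14,50,12),(-13,56,6),(-13,60,0),(-13,62,-6)]"
```

```text
[-14.3  45.7  19.3] [ 0.5643 -0.0263  0.185 ]
[[-2.1 -4.3 -6.9]
 [-1.  -6.  -6. ]
 [-2.  -4.  -5.6]
 [-2.  -2.  -5.6]]
```

Request:
{"name": "step_arm", "arguments": {
  "increments": [
    {"grip":1,"delta_pos":[-0.001,-0.002,-0.003],"twist":0},
    {"grip":1,"delta_pos":[-0.001,-0.002,-0.004],"twist":0},
    {"grip":1,"delta_pos":[-0.001,-0.003,-0.003],"twist":0},
    {"grip":1,"delta_pos":[0,-0.003,-0.003],"twist":0},
    {"grip":1,"delta_pos":[-0.001,-0.002,-0.003],"twist":0},
    {"grip":1,"delta_pos":[-0.001,-0.002,-0.003],"twist":0},
    {"grip":1,"delta_pos":[-0.001,-0.001,-0.002],"twist":0},
    {"grip":1,"delta_pos":[0,0,0],"twist":0}
  ]
}}

```text
clock: 11.77
position: [0.5599, -0.0406, 0.1636]
ee_rot: [0.663, 0.248, 0.662, -0.247]
contact_force: [0.2, 1.0, 1.7]
width: 0.0856
```

```bash
python3 st.py;  python3 -c "
from h import *
valve()"
```

```text
[-11.3  59.9  -2.4] [ 0.5599 -0.0406  0.1636] [0.25 1.05 1.72] [ 0.287 -0.138  0.043]
r at z -0.142 [ 0.06   0.08  -0.142]
r at z -0.095 [ 0.066  0.109 -0.095]
brass [267.2 197.8] 12 valve deg -8 miss px 1.6
```

Request:
{"name": "step_arm", "arguments": {
  "increments": [
    {"grip":1,"delta_pos":[-0.001,-0.001,-0.003],"twist":0},
    {"grip":1,"delta_pos":[-0.001,-0.001,-0.002],"twist":0},
    {"grip":1,"delta_pos":[0,0,0],"twist":0}
  ]
}}

```text
clock: 12.07
position: [0.5574, -0.043, 0.1584]
ee_rot: [0.663, 0.247, 0.662, -0.247]
contact_force: [1.3, 0.5, 3.8]
width: 0.0854
```

```bash
python3 st.py;  python3 - <<'E'
from h import *
valve()
d=manip.get_image("top")
cv2.imwrite("pics/p5.png",cv2.resize(d["img"][170:250,215:335,::-1],None,fx=6,fy=6,interpolation=cv2.INTER_CUBIC))
for a in (-8,-4,0,4): print(a,((proj(d,[wp(C0,YAW,0,r,np.radians(a)) for r in(.061,.067,.092)])-[215,170]+.5)*6).round().tolist())
E
```

```text
[-12.   62.3  -8.2] [ 0.5574 -0.043   0.1584] [1.29 0.52 3.82] [ 0.235 -0.2   -0.023]
r at z -0.142 [ 0.005  0.04  -0.142]
r at z -0.095 [ 0.021  0.046 -0.095]
brass [269.9 197.6] 14 valve deg -3 miss px 1.6
-8 [[318.0, 171.0], [314.0, 161.0], [298.0, 116.0]]
-4 [[332.0, 170.0], [329.0, 160.0], [320.0, 114.0]]
0 [[345.0, 170.0], [344.0, 159.0], [341.0, 114.0]]
4 [[359.0, 170.0], [359.0, 160.0], [362.0, 114.0]]
```

View pics/p5.png

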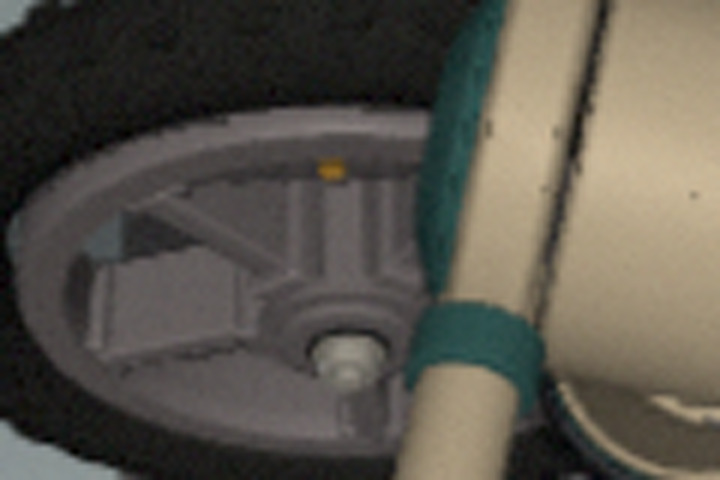

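The brass valve tip is at (332,170) in this crop. The model puts it at column 332 for -4° and 345 for 0°, so about 4° remain.

Request:
{"name": "step_arm", "arguments": {
  "increments": [
    {"grip":1,"delta_pos":[-0.001,-0.001,-0.002],"twist":0},
    {"grip":1,"delta_pos":[-0.0005,0,-0.002],"twist":0},
    {"grip":1,"delta_pos":[0,0,0],"twist":0},
    {"grip":1,"delta_pos":[0,0,0],"twist":0}
  ]
}}

```text
clock: 12.5
position: [0.5554, -0.044, 0.1543]
ee_rot: [0.663, 0.247, 0.662, -0.247]
contact_force: [-0.3, 0.9, 3.1]
width: 0.0855
```

```bash
python3 st.py;  python3 - <<'E'
from h import *
valve();valve()
E
```

```text
[-12.4  63.2 -12.8] [ 0.5554 -0.044   0.1543] [-0.32  0.85  3.12] [ 0.198 -0.043  0.038]
r at z -0.142 [ 0.029  0.025 -0.142]
r at z -0.095 [ 0.024  0.038 -0.095]
brass [271.9 197.5] 15 valve deg 0 miss px 1.5
brass [271.9 197.5] 15 valve deg 0 miss px 1.5
```

Request:
{"name": "step_arm", "arguments": {
  "increments": [
    {"grip":1,"delta_pos":[0,0,0.004],"twist":0},
    {"grip":1,"delta_pos":[-0.01,0,0.002],"twist":0},
    {"grip":1,"delta_pos":[-0.02,0,0],"twist":0},
    {"grip":1,"delta_pos":[-0.03,0,0],"twist":0},
    {"grip":1,"delta_pos":[-0.03,-0.02,0.01],"twist":0},
    {"grip":1,"delta_pos":[-0.03,-0.03,0.01],"twist":0},
    {"grip":1,"delta_pos":[-0.02,-0.03,0.01],"twist":0},
    {"grip":1,"delta_pos":[-0.02,-0.03,0.01],"twist":0},
    {"grip":1,"delta_pos":[-0.01,-0.03,0],"twist":0},
    {"grip":1,"delta_pos":[0,0,0],"twist":0}
  ]
}}

```text
clock: 13.43
position: [0.3844, -0.187, 0.2006]
ee_rot: [0.662, 0.247, 0.661, -0.25]
contact_force: [0.3, 0.3, -0.2]
width: 0.0852
```

```bash
python3 st.py;  python3 - <<'E'
from h import *
valve()
d=manip.get_image("top")
a=overlay(d,C0,YAW,0.,(195,160,350,300),3.5,"f1.png");b=cv2.resize(d["img"][170:240,225:325,::-1],None,fx=2.5,fy=2.5,interpolation=cv2.INTER_CUBIC)
c=cv2.resize(cv2.imread("pics/top0.png"),None,fx=.5,fy=.5)[:, :250]
b=cv2.vconcat([b,cv2.copyMakeBorder(c,0,0,0,250-c.shape[1],cv2.BORDER_CONSTANT)]);h=max(a.shape[0],b.shape[0])
f=lambda i:cv2.copyMakeBorder(i,0,h-i.shape[0],0,0,cv2.BORDER_CONSTANT)
cv2.imwrite("pics/f.png",cv2.hconcat([f(a),f(b)]))
# movement of other things: diff vs start at both cams
for n in("top","side"):
    now=manip.get_image(n)["img"][:,:,::-1].astype(int); df=np.abs(now-cv2.imread(f"pics/{n}0.png")).max(2)>40
    _,_,st,_=cv2.connectedComponentsWithStats(df.astype(np.uint8)); print(n,[s.tolist() for s in st[1:] if s[4]>25])
E
```

```text
[-191.6  202.8  -28.9] [ 0.3844 -0.187   0.2006] [ 0.34  0.34 -0.23] [-0.01  0.06 -0.02]
r at z -0.142 [ 0.359  0.369 -0.142]
r at z -0.095 [ 0.289  0.299 -0.095]
brass [271.9 197.5] 15 valve deg 0 miss px 1.5
top [[297, 204, 17, 8, 68], [235, 206, 15, 6, 55], [297, 215, 18, 12, 66], [229, 219, 25, 9, 129], [352, 261, 19, 9, 86], [353, 271, 24, 3, 59], [338, 276, 20, 26, 274], [364, 278, 20, 19, 245], [208, 288, 352, 132, 19587], [42, 343, 172, 77, 3224], [41, 379, 43, 31, 587], [432, 404, 9, 14, 65], [96, 415, 10, 5, 28]]
side [[354, 0, 81, 155, 4139], [440, 0, 32, 10, 231], [481, 0, 17, 7, 53], [493, 0, 67, 222, 8236], [365, 48, 8, 13, 67], [517, 192, 8, 14, 48], [349, 196, 211, 224, 16258], [331, 201, 7, 7, 32], [340, 201, 6, 7, 34], [296, 207, 4, 10, 28], [284, 210, 5, 10, 34], [330, 212, 20, 9, 88], [317, 215, 6, 9, 29], [507, 241, 19, 14, 77], [496, 410, 9, 8, 29]]
```

View pics/f.png

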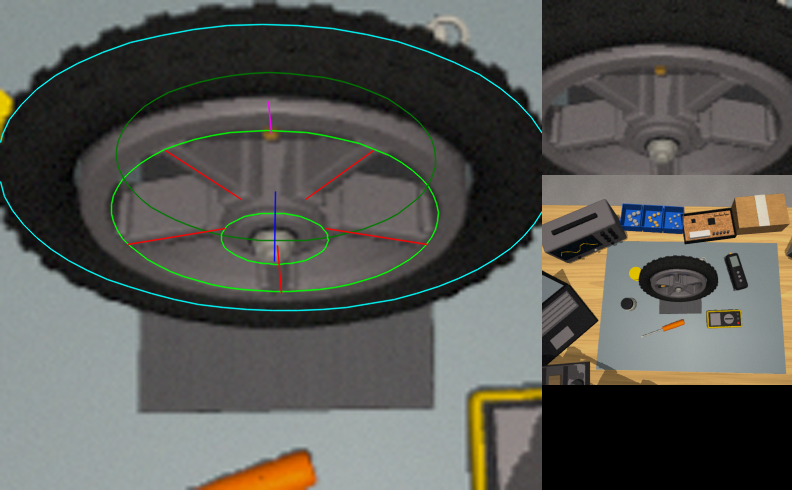

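```bash
python3 -c "
from rig import manip
print(manip.sign_off(), manip.get_state()['clock'])"
```

```text
the job is handed in; nothing more can be done
the job is handed in; nothing more can be done
```

The valve is now at the top of the wheel. It started about 110° to the left, and I turned the wheel clockwise by pushing down on two spokes with one fingertip: spoke3 first, then spoke2. The job was handed in after about 13.5 s on the robot's clock.

**Last checks:**
- **Valve position:** with the arm withdrawn, the top camera put the valve at 0°, to within about 2°. The brass tip sat 1.5 px off the predicted arc. The wheel model drawn on the picture for 0° lined up with the spokes.
- **Wheel holding:** the valve reading was the same before and after I backed off.
- **Arm contact:** the arm read about zero force once clear, and the highest reading I saw on the way was about 6 N. One finger brushed a spoke's front face while I was locating it and again at the end of the first push. In the first push, before the wheel started to turn, there was a contact of about 3 N that I could not place. It may have been the finger's knuckle touching the rim.
- **Stand and tools:** comparing start and end pictures showed changes at the wheel and the arm. There were also changes over the multimeter, which I took to be the arm's shadow. The fingertips stayed more than 12 cm above the bench throughout. I did not re-measure each item separately.

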